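Lift a dial drawer over its retaining lip

ROBOT

A 6-joint arm with a two-finger parallel gripper is mounted at the origin on a cart in front of the work surface, level with it; the furniture and walls round the work are solid. World frame = base frame: x ahead of the robot, y to its left, z up, the work surface at z = 0. Lengths are in mm, angles in rad, forces in N, time in s.
With the tool pointing down it reaches from about 350 to 775 mm from the base axis. Payload 7.3 kg.
Tool frame: the origin (TCP) lies at the very end of the fingers, on their centre line; the grasp point (between the pads) lies 19 mm behind it; x points along the fingers, y is the direction in which the jaws open and shut, and the axes are right-handed (so a half turn about x gives the same grasp; the last joint's range is limited). The gripper opens to 92 mm and grips with 3 to 60 N. Pads are 19 mm wide; open, the fingers measure 130 mm over their backs; the gripper's body (75 mm by 190 mm) begins 47 mm behind the grasp point.
Start: joints at [0.982, 0.342, 1.524, -0, 1.275, -0.146], TCP at [224.938, 474.396, 191.041] pointing down, gripper open.
Joint ranges: [-2.53, 2.53], [-0.77, 2.02], [0.04, 2.7], [-1, 4.14], [0.28, 2.66], [-3.11, 3.11]. Speed limits (rad/s): [2.57, 2.57, 3.14, 3.14, 3.14, 3.14].

INTERFACE

Orientations are given as [roll, pitch, yaw] about the fixed x, y, z axes, in that order (R = Rz(yaw) Ry(pitch) Rx(roll)).
In Python, from plant import bot gives the robot as it stands.
- The arm moves only by the tool step_arm, never from a script. Its argument "targets" is a list that holds one entry, the list of rows, each a list of 4 numbers: the shift along the tool's x, y, z in m, then the turn about the tool's x in degrees. A call has exactly 5 rows; each row is the pose to reach, as a shift and turn from the pose measured when the call began, along the tool's axes at that moment; what a row does not reach only later rows make up. A row lasts 1/12 s, in which the tool goes at most 41.7 mm and 7.16 degrees, less where a joint would pass 70% of its speed; a pose out of reach is approached as far as the arm can. A call with a gripper value outside its range is refused whole. "jaw" is the closure, from 0 (fully open) to 1 (shut), set as the call begins (left out, the last holds). The fingers move at their own pace and stop on an object; the grip force is fixed at half the most. Time passes only in rows, so rows that repeat a pose let the fingers close, or fill a call up. It gives the time, the measured TCP pose, the force and the opening at its end, in the units of the state.
- bot.get_obs(): the state, without advancing time (a new reading comes with each control period).
- bot.capture(name): name is "scene" or "side" or "wrist"; returns a dict with "color" (384x512x3 uint8, red, green, blue), "depth" (384x512 float32, mm along the optical axis (not along the pixel's ray), 0 where there is no reading), "fov_y" (degrees; the focal length in pixels is half the picture's height over the tangent of half this angle, whatever the lens; pixels are square), "cx", "cy" (the principal point, pixels), "rvec" (rotation vector, rad) and "tvec" (3), from world to camera coordinates, as OpenCV has them. Camera axes: x right, y down, z forward; pixel columns grow to the right and rows downward; lengths in mm; the calibration is good to about 2 mm. A picture is of the moment at which its call begins.
- bot.close_job(): hands the job in, once; it reports no verdict.
The state is a dict: "time": time; "joint_positions": joint angles; "dq": joint speeds; "tau": joint torques, N m; "tool_pos": TCP position; "tcp_rot": TCP orientation; "contact_force": force on the tool from outside, world axes, zero at the start; "moment": the same for the moment, N m; "grip_width": finger opening in mm.
Only numpy, scipy, OpenCV 4.12 (cv2) and the standard library are available. Lean on these libraries where they do the work, as an engineer would, in place of code of your own. Each camera call takes 0.05 s, during which the arm holds its last target. There are 200 camera calls.

TASK

Fetch the drawer of dials from the small-parts rack: draw the drawer that stands ajar straight out until it comes up against the lip in the mouth of its shell, raise its front so that the tab on its back wall ducks under the lip, and draw it free without forcing anything. Then set it down level in the middle of the green mat with the three dials still in it, without dropping it, and leave the oil bottle and the loupe at the left and the round tin beyond the mat where they stand.

Things in the scene. Friction and masses are not known exactly. Their poses are not given: they have to be found in the camera images.
- rack: Rack fixed to the bench: two grey drawer shells side by side on a black plate 172 deep, 130 wide, 8 mm thick. Origin: centre of the plate's underside; x points into the shells, away from their mouths, y left, z up. The left shell (y = +31 mm) and its closed drawer are fixed. The plastic cracks if drawer and rack, lip included, press on each other with over 15 N.
- rack_slot (a point): Middle of the right shell's place on the plate, at the height of its floor (11 mm); axes as the rack's. The shell, 114 long, 60 wide, 56 mm high, its mouth at the -x end, is clamped up to 24 mm nearer or farther along x, differently each time and not reported: its mouth is 33 to 81 mm before this point. Inside: 54 wide, 50 mm high. The 3 mm floor runs on as a sill 15 mm before the mouth.
- lip (a joint): Steel lip in the right shell's mouth, 3 mm thick, flush with the front edge, hanging 7.5 mm from the roof across its width; 42.5 mm stay free below it. Value: how far the drawer has pulled it forward (m), 0 at rest; it gives about 1 mm per 8 N, at most 4 mm, and springs back.
- drawer: Pale drawer standing ajar in the right shell, 0.13 to 0.22 kg, sliding with about 1 N of friction. Origin: centre of the tray's underside; x to its back wall (at first along the rack's x), y left, z up. Tray 100 long (x -50 to 50 mm), 48 wide, walls 33 high, floor 2.5 mm thick. Front plate 56 wide, 42 high, at x -53 to -50 mm.
- drawer_tab (a point): Top of the stop tab on the drawer's back wall: drawer frame (48.5, 0, 46) mm, 30 wide, 3 mm thick (x 47 to 50). Level, its front face meets the lip's rear face after a pull of 40 to 92 mm. With the back lower edge on the shell's floor it passes under the lip at 30 to 40 degrees; from 20 on, ease the drawer forward as it tips, or its side walls jam on the lip.
- drawer_grip (a point): Middle of the drawer's pull, at drawer frame (-75, 0, 22) mm: an upright fin on the front plate, 38 long (drawer x -90 to -52), 9 thick (along drawer y), 24 mm high (10 to 34 mm over the drawer's underside). Best pinched from above across its thickness.
- dial_1: Gold dial disc lying in the drawer, diameter 31, 10 mm thick, 20 g. Origin: centre of its underside.
- dial_2: Gold dial disc lying in the drawer, diameter 30, 10 mm thick, 20 g. Origin: centre of its underside.
- dial_3: Gold dial disc lying in the drawer, diameter 29, 10 mm thick, 20 g. Origin: centre of its underside.
- mat: Green bench mat, 210 (x) x 170 (y) x 3 mm, fixed to the bench. Origin: centre of its underside.
- oil_bottle: Small amber dropper bottle, diameter 30, 95 mm high, standing left of the work. Origin: centre of its underside.
- loupe: Black eye loupe, diameter 35, 34 mm high, standing left of the work. Origin: centre of its underside.
- parts_tin: Round white-metal tin, diameter 50, 21 mm high, beyond the mat. Origin: centre of its underside.

How it is judged:
By the outcome, as a careful person would: the job done as asked, in the order asked, and still so for the second after the job is handed in, with the robot touching nothing.
It also fails if it takes over 53 s, if anything falls off the work surface, if the arm or the gripper's body presses on something with over 40 N, if the wrist force passes 120 N, or if a joint passes its speed limit or range.

## Working session

There is one attempt and no reset: what is moved stays moved. The work goes in short steps, Python scripts to look and compute and a tool call to move; the robot and the scene stay as the last step left them, time stands still between calls to the robot, and variables do not carry over. Pictures are saved under pics/ and viewed, about 8 in all and at most 12, crops included, and the job is handed in when it is done.

Besides the shell and the picture viewer there is one more tool, called after "Call:" by a JSON object that holds its "api" and its "payload". step_arm: Moves the arm, as the interface text tells. Its arguments: {"type":"object","properties":{"targets":{"type":"array","items":{"type":"array","items":{"type":"array","items":{"type":"number"}}}},"jaw":{"type":"number"}},"required":["targets"]}

```bash
mkdir -p pics; cat > h.py <<'E'
import numpy as np, cv2
from plant import bot
from scipy.spatial.transform import Rotation as R
def cap(n):
    c=bot.capture(n); f=192/np.tan(np.radians(c["fov_y"])/2)
    M=cv2.Rodrigues(np.array(c["rvec"],float))[0]; t=np.array(c["tvec"],float).ravel()
    v,u=np.mgrid[:384,:512]; d=c["depth"]
    P=np.stack([(u-c["cx"])/f*d,(v-c["cy"])/f*d,d],-1)
    W=(P-t)@M; W[d==0]=np.nan
    return c["color"],W,(f,M,t,c["cx"],c["cy"])
def save(n,im): cv2.imwrite(f"pics/{n}.png",cv2.cvtColor(im,cv2.COLOR_RGB2BGR))
E
python3 - <<'E'
from h import *
a,W,_=cap("scene"); b,W2,_=cap("side")
np.savez("s0.npz",a=a,W=W,b=b,W2=W2)
im=np.vstack([a,b]); im=np.hstack([a,b]); im=cv2.resize(im,(800,300)); 
save("scene0",a); save("side0",b)
o=bot.get_obs(); print({k:np.round(v,3) for k,v in o.items()})
E
```

```text
{'time': np.float64(0.1), 'joint_positions': array([ 0.982,  0.343,  1.525, -0.   ,  1.275, -0.146]), 'dq': array([-0.002, -0.001, -0.003, -0.002, -0.002, -0.002]), 'tau': array([ 2.000e-03, -4.320e+01, -2.447e+01,  7.200e-02,  5.300e-02,
       -0.000e+00]), 'tool_pos': array([224.704, 474.037, 190.418]), 'tcp_rot': array([-1.692,  1.569, -2.134]), 'contact_force': array([ 1.125,  0.29 , -0.039]), 'moment': array([0.009, 0.028, 0.022]), 'grip_width': np.float64(91.825)}
```

View pics/scene0.png

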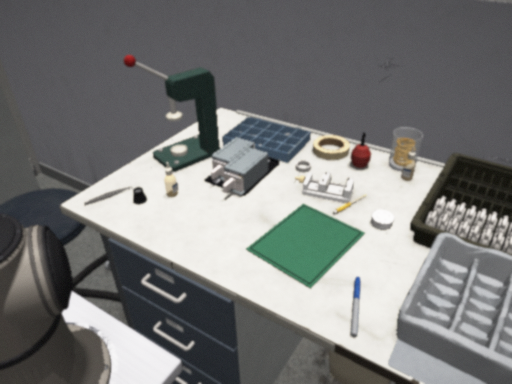

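View pics/side0.png

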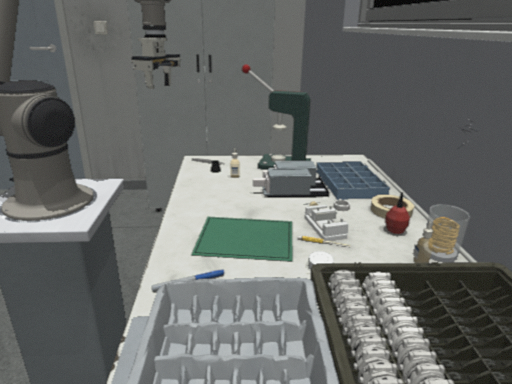

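The scene view shows the rack at about (242,168), with the ajar drawer's pull at (222,185). The mat is at (306,243), the bottle at (171,182), the loupe at (139,195) and the tin at (382,219). The side view agrees.

```bash
python3 - <<'E'
from h import *
s=np.load("s0.npz")
for I,W in ((s["a"],s["W"]),(s["b"],s["W2"])):
    hsv=cv2.cvtColor(I,cv2.COLOR_RGB2HSV); z=W[...,2]
    m=(hsv[...,0]>60)&(hsv[...,0]<90)&(hsv[...,1]>120)&(abs(z-3)<6)
    p=W[m]; 
    r=cv2.minAreaRect(p[:,:2].astype(np.float32)); print("mat",m.sum(),r,np.median(p[:,2]))
W=s["W"];I=s["a"]
for v in range(140,200,3):
    print(v,[tuple(np.round(W[v,u]).astype(int)) if np.isfinite(W[v,u,0]) else None for u in range(205,280,8)])
# plate: dark low points
z=W[...,2]; g=I.max(-1); 
m=np.zeros(z.shape,bool); m[135:200,200:285]=1
k=m&(z>45)&(z<90)&(W[...,0]<900); p=W[k]; print("tops",cv2.minAreaRect(p[:,:2].astype(np.float32)),np.median(p[:,2]))
k=m&(abs(z-8)<4)&(g<60); print("plate",k.sum(),cv2.minAreaRect(W[k][:,:2].astype(np.float32)))
for n,(u,v) in dict(bottle=(171,182),loupe=(139,195),tin=(382,217)).items(): print(n,W[v,u].round())
save("crop0",cv2.resize(I[130:210,150:290],None,fx=5.5,fy=5.5,interpolation=cv2.INTER_CUBIC))
E
```

```text
mat 8 ((489.74298095703125, -239.0302276611328), (151.8719024658203, 44.24651336669922), 29.319154739379883) 3.2204083248309123
mat 0 ((0.0, 0.0), (0.0, 0.0), 0.0) nan
140 [(np.int64(672), np.int64(197), np.int64(60)), (np.int64(691), np.int64(185), np.int64(54)), (np.int64(783), np.int64(230), np.int64(-2)), (np.int64(758), np.int64(179), np.int64(24)), (np.int64(710), np.int64(115), np.int64(65)), (np.int64(721), np.int64(96), np.int64(65)), (np.int64(790), np.int64(116), np.int64(27)), (np.int64(813), np.int64(102), np.int64(20)), (np.int64(814), np.int64(75), np.int64(27)), (np.int64(860), np.int64(75), np.int64(5))]
143 [(np.int64(673), np.int64(199), np.int64(50)), (np.int64(690), np.int64(185), np.int64(45)), (np.int64(768), np.int64(219), np.int64(-2)), (np.int64(685), np.int64(125), np.int64(65)), (np.int64(699), np.int64(107), np.int64(63)), (np.int64(708), np.int64(87), np.int64(64)), (np.int64(722), np.int64(70), np.int64(63)), (np.int64(811), np.int64(101), np.int64(11)), (np.int64(814), np.int64(75), np.int64(17)), (np.int64(813), np.int64(48), np.int64(25))]
146 [(np.i
[... 7823 characters left out ...]
), np.int64(0)), (np.int64(552), np.int64(33), np.int64(1)), (np.int64(567), np.int64(20), np.int64(-3)), (np.int64(575), np.int64(1), np.int64(-1)), (np.int64(583), np.int64(-18), np.int64(1)), (np.int64(595), np.int64(-34), np.int64(-1)), (np.int64(605), np.int64(-51), np.int64(0)), (np.int64(616), np.int64(-68), np.int64(-1))]
tops ((661.4834594726562, 100.1103515625), (239.6100616455078, 146.4980926513672), 61.98703384399414) 63.31646101146991
plate 218 ((661.6951293945312, 103.93158721923828), (177.67247009277344, 202.64215087890625), 1.7558809518814087)
bottle [483. 157.  43.]
loupe [421. 208.  24.]
tin [ 647. -322.   20.]
  return _methods._mean(a, axis=axis, dtype=dtype,
  ret = ret.dtype.type(ret / rcount)
```

View pics/crop0.png

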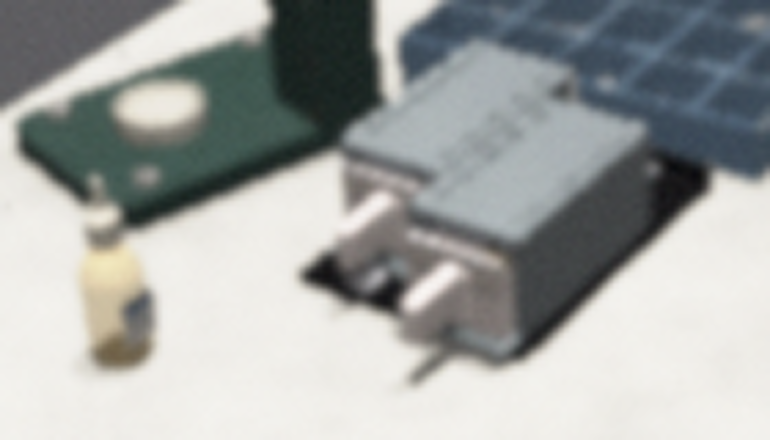

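The crop shows the right shell's mouth nearest, with its fin running from about (405,325) to (460,265). The left drawer's fin is 62 mm beside it, so I'll narrow the jaws before going down. Next I fit the rack and mat precisely.

```bash
cat >> h.py <<'E'
def rel(x,y,z,yaw):
    "shift in tool axes (m) and turn (deg) to the TCP target; yaw = direction of tool y in world (deg, mod 180)"
    o=bot.get_obs(); T=R.from_euler('xyz',o["tcp_rot"]).as_matrix()
    d=T.T@(np.array([x,y,z])-o["tool_pos"])/1000
    # turning +a about tool x (down) lowers the world heading of tool y
    h=np.degrees(np.arctan2(T[1,1],T[0,1])); a=(h-yaw+90)%180-90
    print("tcp",o["tool_pos"].round(1),"toolx",T[:,0].round(3),"heading y",round(h,2),"| shift",d.round(4),"turn",round(a,2),"| t",round(float(o["time"]),2),"F",np.round(o["contact_force"],1),"w",round(float(o["grip_width"]),1))
E
python3 - <<'E'
from h import *
s=np.load("s0.npz")
print(s["a"][243,306],s["b"][240,245])
for I,W in ((s["a"],s["W"]),(s["b"],s["W2"])):
    J=I.astype(int); z=W[...,2]
    m=((J[...,1]-J[...,0]>25)&(J[...,1]-J[...,2]>10)&(abs(z-3)<8)).astype(np.uint8)
    n,l,st,c=cv2.connectedComponentsWithStats(m); k=1+np.argmax(st[1:,4]); p=W[l==k]
    print("mat",st[k],cv2.minAreaRect(p[:,:2].astype(np.float32)),np.median(p[:,2]))
    # rack
    b=(W[...,0]>530)&(W[...,0]<730)&(W[...,1]>0)&(W[...,1]<140)
    g=b&(abs(z-64)<3)
    for nm,k in (("R roof",g&(W[...,1]<66)),("L roof",g&(W[...,1]>70)&(W[...,0]<720))):
        q=W[k]; print(nm,k.sum(),cv2.minAreaRect(q[:,:2].astype(np.float32)),np.percentile(q[:,:2],[1,3,97,99],axis=0).round(1).tolist(),np.median(q[:,2]))
    k=b&(W[...,1]<15)&(z>15)&(z<58)&(W[...,0]>590); q=W[k]
    if len(q)>20: print("side line y=",np.polyfit(q[:,0],q[:,1],1), "y at 620", np.median(q[:,1]))
    k=(W[...,0]>525)&(W[...,0]<568)&(W[...,1]>15)&(W[...,1]<65)&(z>20)&(z<50); q=W[k]
    print("fin",k.sum(),q.min(0),q.max(0),np.median(q,0), "top",q[q[:,2]>41].mean(0) if len(q) else "")
    k=(W[...,0]>567)&(W[...,0]<583)&(W[...,1]>10)&(W[...,1]<65)&(z>17)&(z<50); q=W[k]; print("plate face",k.sum(),np.percentile(q[:,0],[5,25,50,75,95]).round(1))
rel(545,38,190,90)
E
```

```text
[ 73 132 101] [ 77 122  98]
mat [ 247  204  117   84 5048] ((508.4766845703125, -204.29702758789062), (169.03176879882812, 209.87501525878906), 81.55528259277344) 3.098951662038324
R roof 556 ((639.1929321289062, 36.10594940185547), (115.0777359008789, 59.67313003540039), 0.357979953289032) [[582.9, 6.7], [584.3, 7.6], [691.8, 63.4], [695.8, 64.8]] 63.90118123694451
L roof 462 ((665.17529296875, 99.84325408935547), (109.41559600830078, 59.80705642700195), 0.25983622670173645) [[611.5, 70.3], [613.6, 71.5], [716.0, 127.0], [718.4, 128.2]] 64.03115561015579
side line y= [4.27937184e-03 5.09087949e+00] y at 620 7.792833444706009
fin 88 [538.27599304  31.11555961  21.02569793] [567.288606    41.29517473  46.76237614] [548.55416989  33.65424877  37.35203614] top [551.91745955  35.24087483  44.45077458]
plate face 154 [570.1 573.3 575.  576.1 577.9]
mat [ 192  217  100   44 3553] ((510.4099426269531, -204.60716247558594), (169.79400634765625, 206.00833129882812), 81.25962829589844) 3.6728669653040917
R roof 344 ((640.5606079101562, 35.406009674072266), (61.40198516845703, 112.9762954711914), 89.49808502197266) [[585.0, 5.4], [587.2, 7.1], [693.7, 64.8], [696.0, 65.7]] 64.454759148057
L roof 258 ((665.8975219726562, 98.87305450439453), (57.77433395385742, 108.09564971923828), 88.90951538085938) [[612.6, 70.6], [614.5, 71.9], [717.3, 125.2], [719.3, 127.2]] 64.65627186262888
side line y= [4.24931338e-03 6.28560070e+00] y at 620 8.942115963618527
fin 93 [539.33526886  30.26015456  22.58870648] [567.41136671  44.67407732  46.55452279] [553.07690121  34.54372777  34.97781701] top [554.266       35.80949662  44.11436133]
plate face 61 [567.3 572.5 575.1 578.6 582.2]
tcp [224.7 474.  190.4] toolx [-0.001 -0.001 -1.   ] heading y 64.63 | shift [ 0.0007 -0.2568  0.4762] turn -25.37 | t 0.1 F [ 1.1  0.3 -0. ] w 91.8
```

Call:
{"api": "step_arm", "payload": {"targets": [[[0,-0.022,0.036,-5],[0,-0.043,0.072,-10],[0,-0.062,0.11,-15],[0,-0.08,0.148,-20],[0,-0.1,0.185,-25.4]]], "jaw": 0.5}}

```text
time: 0.52
tool_pos: [348.1, 304.9, 190.3]
tcp_rot: [-2.197, 1.569, -2.192]
contact_force: [0.4, 0.5, 0.3]
grip_width: 63.0
```

```bash
python3 -c "
from h import *
rel(553,35.7,190,90.3)"
```

```text
tcp [348.1 304.9 190.3] toolx [-0.001 -0.001 -1.   ] heading y 90.27 | shift [ 0.0005 -0.2702  0.2036] turn -0.03 | t 0.52 F [0.4 0.5 0.3] w 63.0
```

Call:
{"api": "step_arm", "payload": {"targets": [[[0,-0.032,0.024,0],[0,-0.064,0.048,0],[0,-0.096,0.072,0],[0,-0.128,0.096,0],[0,-0.16,0.12,0]]]}}

```text
time: 0.93
tool_pos: [469.5, 143.6, 190.2]
tcp_rot: [-2.44, 1.569, -2.435]
contact_force: [1.2, 0.4, 0.7]
grip_width: 46.1
```

```bash
python3 -c "
from h import *
rel(553,35.7,130,90.3)"
```

```text
tcp [469.5 143.6 190.2] toolx [-0.001 -0.001 -1.   ] heading y 90.26 | shift [ 0.0603 -0.1082  0.0831] turn -0.04 | t 0.93 F [1.2 0.4 0.7] w 46.1
```

Call:
{"api": "step_arm", "payload": {"targets": [[[0,-0.03,0.023,0],[0.01,-0.06,0.046,0],[0.03,-0.09,0.07,0],[0.05,-0.108,0.083,0],[0.06,-0.108,0.083,0]]]}}

```text
time: 1.35
tool_pos: [554.1, 31.9, 127.2]
tcp_rot: [-2.609, 1.566, -2.609]
contact_force: [-0.5, 0.3, -0.4]
grip_width: 45.9
```

```bash
python3 - <<'E'
from h import *
rel(553,35.7,20,90.3)
I,W,_=cap("wrist"); np.savez("w1.npz",I=I,W=W); save("wrist1",I)
z=W[...,2]
k=(abs(z-45)<4)&(W[...,0]>525)&(W[...,0]<572)&(W[...,1]>15)&(W[...,1]<60); q=W[k]
print(k.sum(), cv2.minAreaRect(q[:,:2].astype(np.float32)) if k.sum()>5 else "", q.mean(0))
E
```

```text
tcp [554.1  31.9 127.2] toolx [-0.004 -0.002 -1.   ] heading y 90.02 | shift [ 0.1072  0.004  -0.0006] turn -0.28 | t 1.35 F [-0.5  0.3 -0.4] w 45.9
297 ((555.4104614257812, 36.70510482788086), (14.01297378540039, 33.04986572265625), 89.38448333740234) [555.24015733  37.38612672  44.21294215]
```

View pics/wrist1.png

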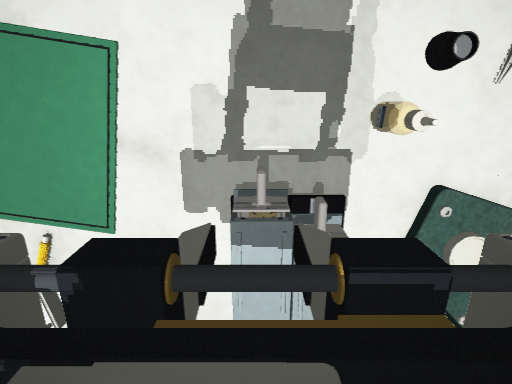

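The wrist view shows our fin at (262,190), between the fingers. The left fin is clear at (320,212). Going down over our fin.

Call:
{"api": "step_arm", "payload": {"targets": [[[0.02,0.0045,-0.001,-0.3],[0.04,0.0045,-0.001,-0.3],[0.06,0.0045,-0.001,-0.3],[0.06,0.0045,-0.001,-0.3],[0.06,0.0045,-0.001,-0.3]]]}}

```text
time: 1.82
tool_pos: [549.2, 39.5, 65.9]
tcp_rot: [-3.094, 1.561, -3.086]
contact_force: [-0.2, 0.4, 1.3]
grip_width: 46.0
```

```bash
python3 - <<'E'
from h import *
rel(553,36.4,15.5,90.3)
I,W,_=cap("wrist"); z=W[...,2]
k=(abs(z-45)<4)&(W[...,0]>525)&(W[...,0]<572)&(W[...,1]>15)&(W[...,1]<60); q=W[k]
print(k.sum(), cv2.minAreaRect(q[:,:2].astype(np.float32)), q.mean(0))
E
```

```text
tcp [549.2  39.5  65.9] toolx [-0.01  -0.001 -1.   ] heading y 90.42 | shift [ 0.0504 -0.0031  0.0043] turn 0.12 | t 1.82 F [-0.2  0.4  1.3] w 46.0
447 ((555.4738159179688, 39.28853988647461), (15.298184394836426, 33.38933181762695), 85.49165344238281) [555.04177415  37.5492113   44.29412198]
```

Call:
{"api": "step_arm", "payload": {"targets": [[[0.012,-0.0027,0.003,0],[0.024,-0.0027,0.004,0],[0.036,-0.0027,0.004,0],[0.048,-0.0027,0.004,0],[0.049,-0.0027,0.004,0]]]}}

```text
time: 2.28
tool_pos: [553.2, 36.7, 16.7]
tcp_rot: [-3.08, 1.562, -3.073]
contact_force: [-0.2, 0.0, -0.3]
grip_width: 45.9
```

```bash
python3 - <<'E'
from h import *
rel(553,36.8,15.5,90.3)
E
```

```text
tcp [553.2  36.7  16.7] toolx [-0.009 -0.001 -1.   ] heading y 90.42 | shift [ 0.0012  0.0001 -0.0002] turn 0.12 | t 2.28 F [-0.2  0.  -0.3] w 45.9
```

Call:
{"api": "step_arm", "payload": {"targets": [[[0,0,0,0],[0,0,0,0],[0,0,0,0],[0,0,0,0],[0,0,0,0]]], "jaw": 1}}

```text
time: 2.7
tool_pos: [553.7, 36.7, 17.3]
tcp_rot: [-3.064, 1.563, -3.057]
contact_force: [-0.4, -0.8, -0.3]
grip_width: 17.5
```

Call:
{"api": "step_arm", "payload": {"targets": [[[0,0,0,0],[0,0,0,0],[0,0,0,0],[0,0,0,0],[0,0,0,0]]]}}

```text
time: 3.12
tool_pos: [553.7, 36.6, 17.3]
tcp_rot: [-3.061, 1.563, -3.053]
contact_force: [-0.4, 0.1, -0.4]
grip_width: 0.2
```

```bash
python3 - <<'E'
from h import *
rel(480,36.5,16.7,90.3)
E
```

```text
tcp [553.7  36.6  17.3] toolx [-0.008 -0.001 -1.   ] heading y 90.42 | shift [ 0.0012  0.0004 -0.0737] turn 0.12 | t 3.12 F [-0.4  0.1 -0.4] w 0.2
```

Opening 0.2 mm, so the fin isn't between the pads. I'll look.

```bash
python3 - <<'E'
from h import *
I,W,_=cap("wrist"); a,Wa,_=cap("scene")
b,Wb,_=cap("side")
x=np.hstack([cv2.resize(a[130:210,180:290],(400,291),interpolation=cv2.INTER_CUBIC),cv2.resize(b[140:215,230:340],(400,273),interpolation=cv2.INTER_CUBIC)[:291] if 0 else cv2.resize(b[140:215,230:340],(400,291),interpolation=cv2.INTER_CUBIC)])
save("look2",np.vstack([x,cv2.resize(I[100:300,100:420],(800,300))[:, :800]]))
E
```

```text
(no output)
```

View pics/look2.png

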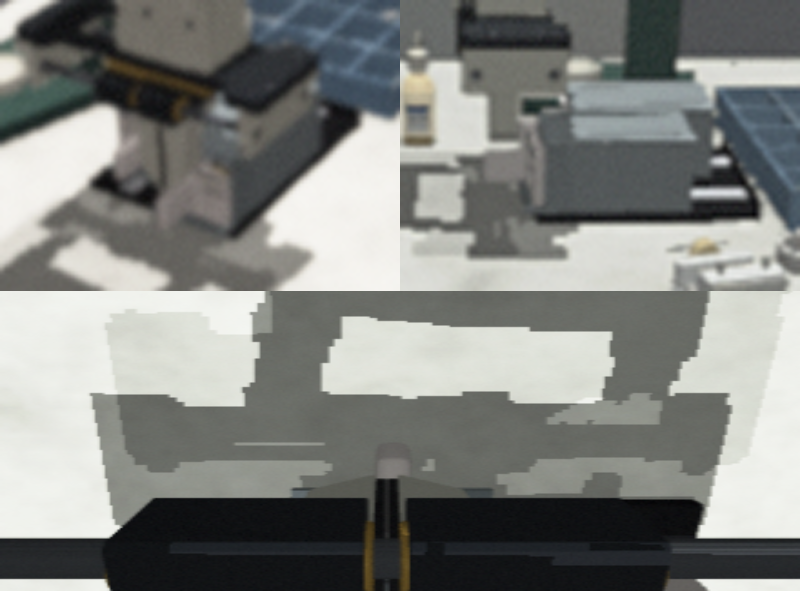

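```bash
python3 - <<'E'
from h import *
for n,r in (("scene",(150,200,205,250)),("side",(150,205,240,285))):
    I,W,_=cap(n); q=W[r[0]:r[1],r[2]:r[3]]
    print(n)
    for v in range(0,r[1]-r[0],4):
        print(r[0]+v,' '.join("%d,%d,%d"%tuple(q[v,u]) if np.isfinite(q[v,u,0]) else '-' for u in range(0,q.shape[1],4)))
    save("z_"+n,cv2.resize(I[r[0]-15:r[1]+5,r[2]-15:r[3]+10],None,fx=8,fy=8,interpolation=cv2.INTER_CUBIC))
a=cv2.imread("pics/z_scene.png");b=cv2.imread("pics/z_side.png");h=min(a.shape[0],b.shape[0]);o=np.hstack([a[:h],b[:h]]);print(o.shape)
cv2.imwrite("pics/look3.png",cv2.resize(o,(800,int(800*h/o.shape[1]))))
E
```

```text
scene
150 527,74,135 522,58,143 528,51,142 531,41,143 531,30,146 531,18,150 529,5,155 527,-6,160 528,-16,162 534,-23,161 540,-30,160 543,-38,161
154 670,201,14 517,54,136 518,44,139 518,32,142 523,25,142 529,18,141 532,9,142 533,-1,145 529,-15,151 521,-31,160 524,-40,162 530,-46,160
158 664,198,4 518,56,124 516,43,129 515,30,134 517,20,136 515,8,141 525,4,137 540,4,129 557,5,120 637,52,64 516,-46,157 518,-55,159
162 653,189,0 660,181,-1 606,120,46 542,53,102 516,21,126 518,11,128 524,4,127 522,-8,132 524,-18,134 526,-27,136 518,-44,145 520,-52,147
166 638,178,-1 641,165,1 609,124,31 598,101,45 542,43,94 544,32,96 543,20,101 554,16,96 599,38,65 603,29,65 522,-40,132 521,-52,136
170 622,165,-1 626,154,0 580,100,43 587,93,41 543,45,81 544,33,84 542,19,90 555,18,83 585,28,64 590,20,64 597,12,62 520,-52,126
174 606,152,-1 608,140,1 572,95,37 586,93,29 544,46,69 542,32,75 543,21,78 556,19,71 625,58,19 583,15,57 588,7,57 607,8,47
178 580,131,7 586,122,7 570,95,25 593,101,10 597,90,12 543,34,62 541,20,68 576,35,43 574,21,49 574,9,53 590,8,44 604,6,37
182 573,126,0 579,117,0 577,102,6 584,94,
[... 1638 characters left out ...]
07,119,0 519,122,-1 531,117,0 543,116,1 550,34,35 561,33,35 572,32,35 581,12,44 592,9,45 602,6,46 614,12,43 625,10,44
186 506,87,0 518,88,0 530,89,0 542,88,0 550,34,23 561,35,22 572,32,23 581,9,33 592,9,33 604,14,31 614,9,33 625,6,34
190 505,55,1 517,62,-1 529,60,0 540,59,0 552,60,0 564,62,-1 572,30,12 582,14,19 592,7,22 604,11,20 615,9,20 626,8,21
194 505,33,0 516,33,0 527,30,0 539,32,0 550,29,0 561,31,0 570,7,10 582,7,10 592,5,11 604,5,10 615,8,9 626,9,9
198 504,2,1 515,4,0 526,8,-1 537,4,0 548,5,0 559,5,0 570,2,0 581,1,0 593,4,0 604,1,0 615,1,0 626,0,0
202 503,-21,0 514,-23,1 525,-21,0 536,-21,0 547,-20,0 557,-21,0 568,-22,0 579,-20,0 590,-24,0 600,-24,1 611,-24,0 623,-21,0
(560, 1120, 3)
```

View pics/look3.png

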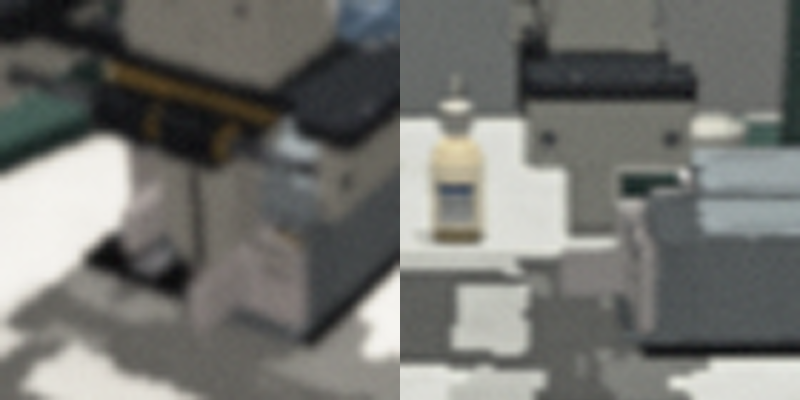

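The closed fingers end just above the fin top, at about z 50–60, although the state reports TCP z 17. I'll measure that offset in the start images and in the present ones.

```bash
python3 - <<'E'
from h import *
s=np.load("s0.npz")
def low(W,c,rad,zmin):
    z=W[...,2]; k=(np.hypot(W[...,0]-c[0],W[...,1]-c[1])<rad)&(z>zmin)&(z<320); q=W[k]
    if len(q)<3: return print(len(q))
    print(k.sum(),"z pct",np.percentile(q[:,2],[0,1,3,10]).round(1),"lowest", q[np.argsort(q[:,2])[:6]].round().tolist())
print("start scene");low(s["W"],(225,474),90,100)
print("start side");low(s["W2"],(225,474),90,100)
a,Wa,_=cap("scene"); b,Wb,_=cap("side")
print("now")
for W in (Wa,Wb): low(W,(553,36),26,48)
W=Wb
for v in range(166,192): print(v,[tuple(W[v,u].round().astype(int).tolist()) for u in (256,260,264)])
print(np.round(bot.get_obs()["joint_positions"],4), bot.get_obs()["tool_pos"], bot.get_obs()["tcp_rot"])
E
```

```text
start scene
0
start side
579 z pct [227.2 228.8 232.1 242. ] lowest [[237.0, 517.0, 227.0], [241.0, 513.0, 228.0], [252.0, 513.0, 228.0], [245.0, 512.0, 228.0], [256.0, 511.0, 228.0], [249.0, 509.0, 228.0]]
now
483 z pct [48.8 55.  59.2 68.1] lowest [[576.0, 29.0, 49.0], [573.0, 20.0, 51.0], [574.0, 25.0, 51.0], [575.0, 31.0, 52.0], [544.0, 33.0, 54.0], [543.0, 40.0, 55.0]]
138 z pct [48.2 52.  54.1 58.9] lowest [[576.0, 47.0, 48.0], [575.0, 32.0, 51.0], [577.0, 27.0, 53.0], [561.0, 33.0, 54.0], [544.0, 33.0, 54.0], [578.0, 32.0, 54.0]]
166 [(548, 17, 89), (559, 21, 88), (589, 224, 13)]
167 [(548, 20, 85), (559, 19, 86), (589, 224, 9)]
168 [(548, 19, 83), (559, 21, 82), (590, 225, 6)]
169 [(548, 20, 80), (559, 22, 79), (590, 227, 1)]
170 [(549, 21, 77), (559, 21, 76), (578, 101, 46)]
171 [(549, 21, 73), (559, 20, 74), (578, 95, 45)]
172 [(549, 20, 71), (559, 20, 71), (578, 95, 42)]
173 [(549, 20, 68), (560, 24, 66), (575, 62, 51)]
174 [(549, 23, 64), (560, 21, 65), (578, 96, 35)]
175 [(549, 25, 60), (560, 27, 59), (578, 96, 32)]
176 [(550, 32, 54), (561, 33, 54), (578, 99, 28)]
177 [
[... 188 characters left out ...]
, 41)]
181 [(550, 33, 39), (561, 32, 39), (572, 33, 39)]
182 [(550, 33, 36), (562, 37, 34), (573, 35, 35)]
183 [(550, 35, 32), (561, 34, 33), (572, 32, 33)]
184 [(550, 36, 29), (562, 35, 29), (573, 36, 29)]
185 [(550, 33, 27), (561, 34, 26), (573, 35, 26)]
186 [(550, 36, 23), (562, 34, 23), (573, 37, 22)]
187 [(554, 82, 0), (566, 80, 0), (572, 29, 22)]
188 [(553, 75, -1), (565, 73, 0), (574, 44, 12)]
189 [(553, 64, 1), (564, 65, 1), (574, 39, 12)]
190 [(552, 56, 2), (564, 58, 0), (573, 33, 11)]
191 [(552, 50, 1), (563, 51, 0), (573, 26, 11)]
[-7.1300e-02  5.9350e-01  1.6447e+00 -1.6000e-03  9.1130e-01 -1.6484e+00] [553.68702849  36.63502602  17.28601107] [-3.06529171  1.56281186 -3.05800282]
```

At both the start pose and here, the visible finger ends are 37 mm above the reported TCP. x and y agree. So the true tip z is the reported z + 37, and I'll target a reported z of about −21, checking force on the way. I open first.

Call:
{"api": "step_arm", "payload": {"targets": [[[0,0,0,0],[0,0,0,0],[0,0,0,0],[0,0,0,0],[0,0,0,0]]], "jaw": 0.55}}

```text
time: 3.88
tool_pos: [553.7, 36.7, 17.3]
tcp_rot: [-3.065, 1.563, -3.057]
contact_force: [-0.0, 0.2, 0.5]
grip_width: 29.0
```

Call:
{"api": "step_arm", "payload": {"targets": [[[0,0,0,0],[0.003,0,0,0],[0.006,0,0,0],[0.01,0,0,0],[0.015,0,0,0]]]}}

```text
time: 4.3
tool_pos: [553.6, 36.6, 1.9]
tcp_rot: [-3.06, 1.563, -3.053]
contact_force: [0.3, 0.5, 0.4]
grip_width: 40.9
```

```bash
python3 - <<'E'
from h import *
rel(553,36.2,-21,90.3)
E
```

```text
tcp [553.6  36.6   1.9] toolx [-0.008 -0.001 -1.   ] heading y 90.42 | shift [ 0.0229 -0.0004 -0.0004] turn 0.12 | t 4.3 F [0.3 0.5 0.4] w 40.9
```

Call:
{"api": "step_arm", "payload": {"targets": [[[0.005,-0.0004,0,0],[0.01,-0.0004,0,0],[0.015,-0.0004,0,0],[0.019,-0.0004,0,0],[0.023,-0.0004,0,0]]]}}

```text
time: 4.72
tool_pos: [553.3, 36.2, -21.7]
tcp_rot: [-3.067, 1.563, -3.059]
contact_force: [0.2, 0.3, 0.1]
grip_width: 41.0
```

Call:
{"api": "step_arm", "payload": {"targets": [[[0,0,0,0],[0,0,0,0],[0,0,0,0],[0,0,0,0],[0,0,0,0]]], "jaw": 1}}

```text
time: 5.13
tool_pos: [553.5, 36.2, -21.4]
tcp_rot: [-3.059, 1.563, -3.052]
contact_force: [0.4, 1.2, -0.2]
grip_width: 12.6
```

Call:
{"api": "step_arm", "payload": {"targets": [[[0,0,0,0],[0,0,0,0],[0,0,0,0],[0,0,0,0],[0,0,0,0]]]}}

```text
time: 5.55
tool_pos: [553.5, 36.3, -21.3]
tcp_rot: [-3.062, 1.563, -3.054]
contact_force: [-1.0, 0.4, 0.3]
grip_width: 8.5
```

```bash
python3 - <<'E'
from h import *
rel(473,35.8,-21,90.3)
b,W,_=cap("side")
for v in range(168,192,2): print(v,[tuple(W[v,u].round().astype(int).tolist()) for u in (250,256,260,264)])
E
```

```text
tcp [553.5  36.3 -21.3] toolx [-0.008 -0.001 -1.   ] heading y 90.42 | shift [ 0.0003  0.0001 -0.0805] turn 0.12 | t 5.55 F [-1.   0.4  0.3] w 8.5
168 [(528, -58, 112), (543, -55, 111), (553, -56, 111), (563, -55, 110)]
170 [(528, -56, 106), (543, -58, 106), (553, -55, 105), (563, -57, 106)]
172 [(528, -52, 99), (543, -50, 98), (554, -51, 98), (564, -50, 98)]
174 [(528, -50, 93), (543, -52, 93), (554, -48, 92), (564, -51, 93)]
176 [(528, -50, 87), (544, -48, 86), (554, -51, 87), (564, -51, 88)]
178 [(528, -53, 83), (544, -50, 82), (554, -50, 82), (564, -49, 81)]
180 [(539, 135, 0), (549, 15, 50), (560, 15, 49), (572, 30, 43)]
182 [(538, 123, -1), (549, 16, 43), (560, 14, 44), (572, 31, 37)]
184 [(537, 101, 1), (549, 13, 38), (560, 16, 37), (573, 32, 30)]
186 [(536, 87, 1), (549, 17, 31), (560, 15, 32), (573, 35, 23)]
188 [(536, 75, 0), (549, 18, 24), (560, 16, 25), (574, 48, 11)]
190 [(535, 65, -2), (552, 59, 0), (564, 58, 0), (573, 35, 11)]
```

Gripped at 8.5 mm. Now drawing straight out: quickly first, then in small, force-checked steps near the expected stop at about 89 mm.

Call:
{"api": "step_arm", "payload": {"targets": [[[0,0,-0.004,0],[0,0,-0.012,0],[0,0,-0.021,0],[0.0002,0,-0.031,0],[0.0003,0,-0.04,0]]]}}

```text
time: 6.02
tool_pos: [512.3, 35.9, -21.3]
tcp_rot: [-3.059, 1.563, -3.052]
contact_force: [0.6, -0.6, -0.6]
grip_width: 8.8
```

Call:
{"api": "step_arm", "payload": {"targets": [[[0,0,-0.006,0],[0,0,-0.012,0],[0,0,-0.018,0],[0,0,-0.023,0],[0,0,-0.026,0]]]}}

```text
time: 6.43
tool_pos: [485.6, 35.8, -21.2]
tcp_rot: [-3.071, 1.563, -3.063]
contact_force: [0.6, -0.4, -2.2]
grip_width: 8.7
```

```bash
python3 - <<'E'
from h import *
rel(464.5,35.6,-21,90.3)
b,W,_=cap("wrist"); np.savez("w2.npz",I=b,W=W)
E
```

```text
tcp [485.6  35.8 -21.2] toolx [-0.008 -0.001 -1.   ] heading y 90.42 | shift [ 0.     -0.     -0.0211] turn 0.12 | t 6.43 F [ 0.6 -0.4 -2.2] w 8.7
```

Call:
{"api": "step_arm", "payload": {"targets": [[[0,0,-0.003,0],[0,0,-0.006,0],[0,0,-0.009,0],[0,0,-0.012,0],[0,0,-0.013,0]]]}}

```text
time: 6.9
tool_pos: [471.7, 35.7, -21.1]
tcp_rot: [-3.085, 1.562, -3.077]
contact_force: [0.3, -0.7, -1.6]
grip_width: 8.2
```

Call:
{"api": "step_arm", "payload": {"targets": [[[0,0,-0.0008,0],[0,0,-0.0016,0],[0,0,-0.0024,0],[0,0,-0.003,0],[0,0,-0.003,0]]]}}

```text
time: 7.32
tool_pos: [468.6, 35.7, -21.1]
tcp_rot: [-3.087, 1.561, -3.079]
contact_force: [-1.1, 0.2, -1.7]
grip_width: 8.7
```

Call:
{"api": "step_arm", "payload": {"targets": [[[0,0,-0.0005,0],[0,0,-0.001,0],[0,0,-0.0015,0],[0,0,-0.0015,0],[0,0,-0.0015,0]]]}}

```text
time: 7.73
tool_pos: [467.0, 35.7, -21.1]
tcp_rot: [-3.089, 1.561, -3.082]
contact_force: [-0.9, -0.5, -0.8]
grip_width: 8.9
```

Call:
{"api": "step_arm", "payload": {"targets": [[[0,0,-0.0005,0],[0,0,-0.001,0],[0,0,-0.0015,0],[0,0,-0.0015,0],[0,0,-0.0015,0]]]}}

```text
time: 8.15
tool_pos: [465.4, 35.7, -21.1]
tcp_rot: [-3.094, 1.561, -3.087]
contact_force: [-0.3, -0.1, -0.8]
grip_width: 8.7
```

Call:
{"api": "step_arm", "payload": {"targets": [[[0,0,-0.0005,0],[0,0,-0.001,0],[0,0,-0.001,0],[0,0,-0.001,0],[0,0,-0.001,0]]]}}

```text
time: 8.57
tool_pos: [464.2, 35.7, -21.1]
tcp_rot: [-3.096, 1.561, -3.088]
contact_force: [-0.3, -0.6, -1.0]
grip_width: 8.8
```

```bash
python3 - <<'E'
from h import *
rel(463.5,35.6,-21,90.3)
b,W,_=cap("side"); z=W[...,2]
k=(abs(W[...,1]-25)<22)&(W[...,0]>477)&(W[...,0]<500)&(z>14)&(z<55); q=W[k]; print("face x",np.percentile(q[:,0],[2,10,30,50]).round(1),len(q), "z max",q[:,2].max())
E
```

```text
tcp [464.2  35.7 -21.1] toolx [-0.01  -0.001 -1.   ] heading y 90.42 | shift [-0.0001 -0.0001 -0.0007] turn 0.12 | t 8.57 F [-0.3 -0.6 -1. ] w 8.8
face x [477.5 480.2 485.7 488.4] 92 z max 53.21922583007382
```

Call:
{"api": "step_arm", "payload": {"targets": [[[0,0,-0.0005,0],[0,0,-0.001,0],[0,0,-0.001,0],[0,0,-0.001,0],[0,0,-0.001,0]]]}}

```text
time: 9.03
tool_pos: [463.6, 35.7, -21.0]
tcp_rot: [-3.085, 1.561, -3.077]
contact_force: [2.6, 0.7, -2.0]
grip_width: 9.1
```

Call:
{"api": "step_arm", "payload": {"targets": [[[0,0,-0.0005,0],[0,0,-0.001,0],[0,0,-0.001,0],[0,0,-0.001,0],[0,0,-0.001,0]]]}}

```text
time: 9.45
tool_pos: [463.2, 35.6, -20.8]
tcp_rot: [-3.069, 1.563, -3.062]
contact_force: [5.5, 0.3, -2.7]
grip_width: 8.6
```

The tab met the lip at about x 464: 2.6 N, then 5.5 N over the last millimetre. I ease off and tip along the arc about the back lower edge, to about 10° first.

Call:
{"api": "step_arm", "payload": {"targets": [[[-0.002,0,0.001,0],[-0.0065,0,0.0016,0],[-0.011,0,0.0025,0],[-0.016,0,0.0037,0],[-0.021,0,0.005,0]]]}}

```text
time: 9.87
tool_pos: [467.4, 35.8, 0.3]
tcp_rot: [-3.099, 1.561, -3.092]
contact_force: [-0.6, 0.8, -4.7]
grip_width: 9.0
```

```bash
python3 - <<'E'
from h import *
rel(474.8,35.6,20,90.3)
b,W,_=cap("side"); np.savez("t10.npz",I=b,W=W)
save("t10",cv2.resize(b[150:205,205:305],None,fx=7,fy=7,interpolation=cv2.INTER_CUBIC))
E
```

```text
tcp [4.674e+02 3.580e+01 3.000e-01] toolx [-0.01  -0.001 -1.   ] heading y 90.42 | shift [-0.0197 -0.0002  0.0072] turn 0.12 | t 9.87 F [-0.6  0.8 -4.7] w 9.0
```

View pics/t10.png

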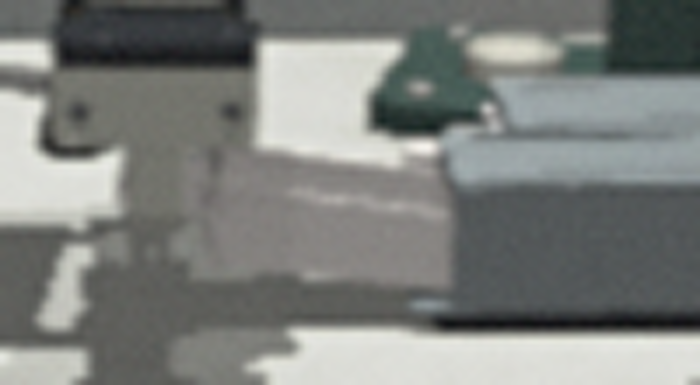

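The picture shows the drawer tipped, with its bottom edge running from (195,275) to (445,288), and its back still in the mouth. I'll measure the tilt from the depth image.

```bash
cat >> h.py <<'E'
def tilt(W,yc=35.7,x0=480,x1=580,w=5):
    z=W[...,2]; k=(abs(W[...,1]-(yc-24))<w)&(W[...,0]>x0)&(W[...,0]<x1)&(z>6)
    lo=[];hi=[]
    for u in np.where(k.sum(0)>=3)[0]:
        q=W[k[:,u],u]; lo.append(q[q[:,2].argmin()]); hi.append(q[q[:,2].argmax()])
    for n,a in(("bot",np.array(lo)),("top",np.array(hi))):
        if len(a)<5: print(n,len(a)); continue
        p=np.polyfit(a[:,0],a[:,2],1); r=a[:,2]-np.polyval(p,a[:,0]); g=abs(r)<1.5*r.std()+.5; p=np.polyfit(a[g,0],a[g,2],1)
        print(n,len(a),"x",a[:,0].min().round(),a[:,0].max().round(),"tilt deg",np.degrees(np.arctan(-p[0])).round(1),"z at xmax",np.polyval(p,a[:,0].max()).round(1),"z at xmin",np.polyval(p,a[:,0].min()).round(1))
E
python3 - <<'E'
from h import *
tilt(np.load("t10.npz")["W"])
E
```

```text
bot 37 x 482.0 579.0 tilt deg 11.7 z at xmax 14.5 z at xmin 34.7
top 37 x 482.0 579.0 tilt deg 65.6 z at xmax -4.3 z at xmin 209.6
```

Bottom-edge tilt is about 11°, and the back edge is within about 2 mm of the floor, so the fin turns in the pads as planned. On to 20°, then about 31°, easing forward.

Call:
{"api": "step_arm", "payload": {"targets": [[[-0.004,0,0.0013,0],[-0.008,0,0.0026,0],[-0.012,0,0.004,0],[-0.016,0,0.0055,0],[-0.02,0,0.007,0]]]}}

```text
time: 10.33
tool_pos: [475.9, 35.8, 21.6]
tcp_rot: [-3.059, 1.563, -3.052]
contact_force: [-0.6, 0.4, -4.1]
grip_width: 8.5
```

```bash
python3 - <<'E'
from h import *
rel(484.8,35.6,38.3,90.3)
b,W,_=cap("side"); tilt(W)
E
```

```text
tcp [475.9  35.8  21.6] toolx [-0.008 -0.001 -1.   ] heading y 90.43 | shift [-0.0168 -0.0002  0.0088] turn 0.13 | t 10.33 F [-0.6  0.4 -4.1] w 8.5
bot 36 x 481.0 579.0 tilt deg 22.6 z at xmax 15.4 z at xmin 56.5
top 36 x 482.0 579.0 tilt deg 70.7 z at xmax -0.5 z at xmin 275.2
```

Call:
{"api": "step_arm", "payload": {"targets": [[[-0.0035,0,0.0015,0],[-0.007,0,0.003,0],[-0.0105,0,0.0045,0],[-0.014,0,0.006,0],[-0.017,0,0.0075,0]]]}}

```text
time: 10.8
tool_pos: [484.1, 35.8, 39.5]
tcp_rot: [-3.036, 1.564, -3.028]
contact_force: [-1.7, -0.3, -4.1]
grip_width: 8.9
```

```bash
python3 - <<'E'
from h import *
rel(487,35.6,43.5,90.3)
b,W,_=cap("side"); tilt(W)
E
```

```text
tcp [484.1  35.8  39.5] toolx [-0.007 -0.001 -1.   ] heading y 90.42 | shift [-0.004  -0.0002  0.0028] turn 0.12 | t 10.8 F [-1.7 -0.3 -4.1] w 8.9
bot 37 x 481.0 579.0 tilt deg 35.0 z at xmax 11.9 z at xmin 81.0
top 37 x 482.0 579.0 tilt deg 71.1 z at xmax 8.3 z at xmin 289.2
```

Call:
{"api": "step_arm", "payload": {"targets": [[[-0.001,0,0.0,0],[-0.002,0,0.0,0],[-0.003,0,0.0,0],[-0.0035,0,0.0,0],[-0.0035,0,-0.001,0]]]}}

```text
time: 11.27
tool_pos: [484.2, 35.7, 43.6]
tcp_rot: [-2.96, 1.566, -2.953]
contact_force: [-0.4, -0.1, -3.2]
grip_width: 8.8
```

Call:
{"api": "step_arm", "payload": {"targets": [[[0,0,-0.001,0],[0,0,-0.002,0],[0,0,-0.003,0],[0,0,-0.004,0],[0,0,-0.004,0]]]}}

```text
time: 11.68
tool_pos: [480.2, 35.7, 43.8]
tcp_rot: [-2.939, 1.566, -2.932]
contact_force: [0.2, -1.2, -2.1]
grip_width: 8.7
```

```bash
python3 - <<'E'
from h import *
rel(470,35.6,43,90.3)
b,W,_=cap("side"); tilt(W)
save("t33",cv2.resize(b[140:200,205:305],None,fx=7,fy=7,interpolation=cv2.INTER_CUBIC))
E
```

```text
tcp [480.2  35.7  43.8] toolx [-0.005 -0.001 -1.   ] heading y 90.43 | shift [ 0.0008  0.     -0.0102] turn 0.13 | t 11.68 F [ 0.2 -1.2 -2.1] w 8.7
bot 37 x 481.0 579.0 tilt deg 33.5 z at xmax 12.8 z at xmin 77.9
top 37 x 481.0 579.0 tilt deg 69.9 z at xmax 3.9 z at xmin 271.1
```

View pics/t33.png

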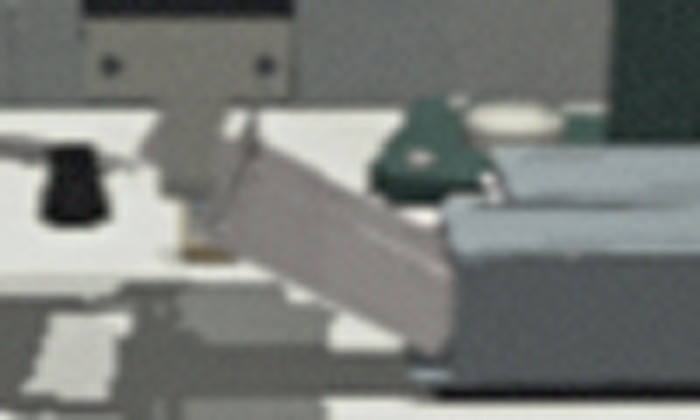

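The picture shows the drawer tipped about 33° with its bottom back edge on the sill (430,350). Forces are small. Drawing on gently in 5 mm steps.

Call:
{"api": "step_arm", "payload": {"targets": [[[0,0,-0.001,0],[0,0,-0.002,0],[0,0,-0.003,0],[0,0,-0.004,0],[0,0,-0.005,0]]]}}

```text
time: 12.15
tool_pos: [475.2, 35.6, 43.8]
tcp_rot: [-2.929, 1.566, -2.921]
contact_force: [-0.4, 0.1, -2.6]
grip_width: 9.0
```

Call:
{"api": "step_arm", "payload": {"targets": [[[0,0,-0.001,0],[0,0,-0.002,0],[0,0,-0.003,0],[0,0,-0.004,0],[0,0,-0.005,0]]]}}

```text
time: 12.57
tool_pos: [471.8, 35.5, 44.0]
tcp_rot: [-2.299, 1.569, -2.291]
contact_force: [8.2, 0.5, -8.1]
grip_width: 8.9
```

```bash
python3 - <<'E'
from h import *
rel(470,35.6,43,90.3)
b,W,_=cap("side"); tilt(W)
E
```

```text
tcp [471.8  35.5  44. ] toolx [-0.001 -0.001 -1.   ] heading y 90.42 | shift [ 0.001   0.0001 -0.0018] turn 0.12 | t 12.57 F [ 8.2  0.5 -8.1] w 8.9
bot 37 x 481.0 580.0 tilt deg 29.9 z at xmax 13.8 z at xmin 70.6
top 37 x 482.0 579.0 tilt deg 70.3 z at xmax -5.8 z at xmin 263.6
```

Stopped: 8 N forward and 8 N down, so the tab is just touching the lip because the tilt is a little short (about 30°). I back off to unload it, then tip to about 40° with the back edge on the sill.

Call:
{"api": "step_arm", "payload": {"targets": [[[0,0,0.002,0],[0,0,0.004,0],[0,0,0.006,0],[0,0,0.008,0],[0,0,0.0085,0]]]}}

```text
time: 13.03
tool_pos: [480.7, 35.6, 44.0]
tcp_rot: [-2.119, 1.569, -2.112]
contact_force: [0.0, 0.3, -3.2]
grip_width: 8.7
```

```bash
python3 - <<'E'
from h import *
rel(491,35.6,54,90.3)
b,W,_=cap("side"); tilt(W)
E
```

```text
tcp [480.7  35.6  44. ] toolx [-0.001 -0.001 -1.   ] heading y 90.42 | shift [-0.01   -0.      0.0103] turn 0.12 | t 13.03 F [ 0.   0.3 -3.2] w 8.7
bot 37 x 481.0 580.0 tilt deg 33.3 z at xmax 12.6 z at xmin 77.5
top 37 x 481.0 578.0 tilt deg 70.7 z at xmax 1.7 z at xmin 279.4
```

Call:
{"api": "step_arm", "payload": {"targets": [[[-0.002,0,0.002,0],[-0.004,0,0.004,0],[-0.006,0,0.006,0],[-0.008,0,0.008,0],[-0.0105,0,0.0105,0]]]}}

```text
time: 13.5
tool_pos: [490.6, 35.7, 54.4]
tcp_rot: [-2.727, 1.568, -2.719]
contact_force: [-2.4, 0.3, -4.1]
grip_width: 9.0
```

Call:
{"api": "step_arm", "payload": {"targets": [[[0,0,-0.001,0],[0,0,-0.002,0],[0,0,-0.003,0],[0,0,-0.004,0],[0,0,-0.005,0]]]}}

```text
time: 13.92
tool_pos: [485.9, 35.6, 54.7]
tcp_rot: [-2.43, 1.569, -2.422]
contact_force: [0.1, 0.4, -2.6]
grip_width: 8.5
```

```bash
python3 - <<'E'
from h import *
rel(470,35.6,54,90.3)
b,W,_=cap("side"); tilt(W)
E
```

```text
tcp [485.9  35.6  54.7] toolx [-0.001 -0.001 -1.   ] heading y 90.42 | shift [ 0.0007  0.0001 -0.0159] turn 0.12 | t 13.92 F [ 0.1  0.4 -2.6] w 8.5
bot 37 x 481.0 580.0 tilt deg 39.2 z at xmax 9.6 z at xmin 90.2
top 37 x 482.0 579.0 tilt deg 72.4 z at xmax 4.4 z at xmin 308.1
```

Call:
{"api": "step_arm", "payload": {"targets": [[[0,0,-0.001,0],[0,0,-0.002,0],[0,0,-0.003,0],[0,0,-0.004,0],[0,0,-0.005,0]]]}}

```text
time: 14.38
tool_pos: [480.4, 35.6, 54.6]
tcp_rot: [-2.593, 1.569, -2.585]
contact_force: [-0.3, 0.7, -2.6]
grip_width: 8.6
```

Call:
{"api": "step_arm", "payload": {"targets": [[[0,0,-0.001,0],[0,0,-0.002,0],[0,0,-0.003,0],[0,0,-0.004,0],[0,0,-0.005,0]]]}}

```text
time: 14.8
tool_pos: [476.9, 35.5, 54.7]
tcp_rot: [-0.658, 1.569, -0.65]
contact_force: [8.2, -0.1, -7.9]
grip_width: 9.0
```

```bash
python3 - <<'E'
from h import *
rel(470,35.6,54,90.3)
b,W,_=cap("side"); tilt(W)
E
```

```text
tcp [476.9  35.5  54.7] toolx [ 0.001 -0.001 -1.   ] heading y 90.42 | shift [ 0.0007  0.0001 -0.0069] turn 0.12 | t 14.8 F [ 8.2 -0.1 -7.9] w 9.0
bot 37 x 481.0 579.0 tilt deg 35.6 z at xmax 8.7 z at xmin 79.4
top 37 x 481.0 578.0 tilt deg 71.2 z at xmax -6.2 z at xmin 280.1
```

The tab touched again (8 N, unloaded next). The vertical load says the pads' friction carries the whole drawer, so its back is hovering above the floor and the tab rides too high. I back off 5 mm and lower at constant tilt until the back edge is down.

Call:
{"api": "step_arm", "payload": {"targets": [[[0,0,0.002,0],[0,0,0.004,0],[0,0,0.006,0],[0,0,0.006,0],[0,0,0.006,0]]]}}

```text
time: 15.27
tool_pos: [482.9, 35.6, 54.7]
tcp_rot: [-0.7, 1.569, -0.692]
contact_force: [-0.5, 0.2, -2.3]
grip_width: 8.6
```

Call:
{"api": "step_arm", "payload": {"targets": [[[0.001,0,0,0],[0.002,0,0,0],[0.003,0,0,0],[0.003,0,0,0],[0.003,0,0,0]]]}}

```text
time: 15.68
tool_pos: [482.7, 35.6, 51.6]
tcp_rot: [-0.858, 1.569, -0.851]
contact_force: [0.1, 0.5, -2.5]
grip_width: 8.4
```

```bash
python3 - <<'E'
from h import *
rel(470,35.6,50,90.3)
b,W,_=cap("side"); tilt(W,x1=562); a,Wa,_=cap("scene")
x=cv2.resize(b[125:200,215:315],(800,600),interpolation=cv2.INTER_CUBIC)
save("t40",np.hstack([cv2.resize(b[135:200,220:305],(420,321),interpolation=cv2.INTER_CUBIC),cv2.resize(a[140:205,185:261],(376,321),interpolation=cv2.INTER_CUBIC)]))
E
```

```text
tcp [482.7  35.6  51.6] toolx [ 0.001 -0.001 -1.   ] heading y 90.41 | shift [ 0.0016  0.0001 -0.0127] turn 0.11 | t 15.68 F [ 0.1  0.5 -2.5] w 8.4
bot 30 x 481.0 560.0 tilt deg 35.8 z at xmax 23.8 z at xmin 80.9
top 30 x 481.0 559.0 tilt deg 76.0 z at xmax 12.1 z at xmin 326.2
```

View pics/t40.png

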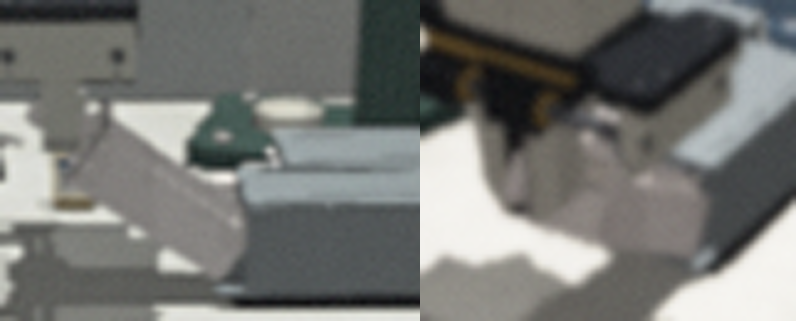

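The picture shows the back lower corner at (222,278), just above the sill's front edge. Geometry with tilt 36° puts it about 4 mm over the floor with the tab level with the lip bottom. I ease 3 mm forward, still short of the lip, and lower 5 mm more.

Call:
{"api": "step_arm", "payload": {"targets": [[[0,0,-0.0015,0],[0,0,-0.003,0],[0.001,0,-0.003,0],[0.002,0,-0.003,0],[0.003,0,-0.003,0]]]}}

```text
time: 16.2
tool_pos: [479.8, 35.6, 48.6]
tcp_rot: [-0.709, 1.569, -0.702]
contact_force: [0.1, 0.5, -2.9]
grip_width: 8.9
```

Call:
{"api": "step_arm", "payload": {"targets": [[[0.001,0,0,0],[0.002,0,0,0],[0.002,0,0,0],[0.002,0,0,0],[0.002,0,0,0]]]}}

```text
time: 16.62
tool_pos: [479.8, 35.5, 46.6]
tcp_rot: [-0.704, 1.569, -0.696]
contact_force: [0.1, -0.2, -2.5]
grip_width: 8.5
```

```bash
python3 - <<'E'
from h import *
rel(470,35.6,50,90.3)
b,W,_=cap("side"); tilt(W,x1=562)
E
```

```text
tcp [479.8  35.5  46.6] toolx [ 0.001 -0.001 -1.   ] heading y 90.41 | shift [-0.0034  0.0001 -0.0098] turn 0.11 | t 16.62 F [ 0.1 -0.2 -2.5] w 8.5
bot 30 x 481.0 560.0 tilt deg 35.7 z at xmax 16.5 z at xmin 73.8
top 30 x 482.0 559.0 tilt deg 75.9 z at xmax 5.0 z at xmin 311.8
```

Tilt is held at 36°, there is no contact, and the tab should now be about 4 mm below the lip. Pulling again.

Call:
{"api": "step_arm", "payload": {"targets": [[[0,0,-0.001,0],[0,0,-0.002,0],[0,0,-0.003,0],[0,0,-0.004,0],[0,0,-0.005,0]]]}}

```text
time: 17.08
tool_pos: [474.7, 35.5, 46.7]
tcp_rot: [-0.681, 1.569, -0.674]
contact_force: [-0.4, 0.3, -2.1]
grip_width: 8.7
```

Call:
{"api": "step_arm", "payload": {"targets": [[[0,0,-0.001,0],[0,0,-0.002,0],[0,0,-0.003,0],[0,0,-0.0035,0],[0,0,-0.0035,0]]]}}

```text
time: 17.5
tool_pos: [471.1, 35.5, 46.7]
tcp_rot: [-0.711, 1.569, -0.704]
contact_force: [-0.2, 0.5, -1.8]
grip_width: 8.5
```

Call:
{"api": "step_arm", "payload": {"targets": [[[0,0,-0.0015,0],[0,0,-0.003,0],[0,0,-0.0045,0],[0,0,-0.005,0],[0,0,-0.005,0]]]}}

```text
time: 17.92
tool_pos: [465.9, 35.5, 46.7]
tcp_rot: [-0.765, 1.569, -0.758]
contact_force: [-0.1, -0.6, -2.9]
grip_width: 8.9
```

Call:
{"api": "step_arm", "payload": {"targets": [[[0,0,-0.002,0],[0,0,-0.004,0],[0,0,-0.006,0],[0,0,-0.008,0],[0,0,-0.008,0]]]}}

```text
time: 18.33
tool_pos: [457.3, 35.4, 46.6]
tcp_rot: [-1.017, 1.57, -1.01]
contact_force: [-0.2, -0.7, -1.8]
grip_width: 9.0
```

```bash
python3 - <<'E'
from h import *
rel(400,35.6,60,90.3)
b,W,_=cap("side"); tilt(W,x0=470,x1=545)
E
```

```text
tcp [457.3  35.4  46.6] toolx [ 0.001 -0.001 -1.   ] heading y 90.41 | shift [-0.0134  0.0006 -0.0573] turn 0.11 | t 18.33 F [-0.2 -0.7 -1.8] w 9.0
bot 28 x 472.0 543.0 tilt deg 35.0 z at xmax 13.1 z at xmin 62.8
top 28 x 472.0 543.0 tilt deg 78.5 z at xmax -18.8 z at xmin 327.9
```

The tab is clear of the lip with no load, and the drawer is free. I move it back and up, away from the rack, holding the tilt.

Call:
{"api": "step_arm", "payload": {"targets": [[[0,0,-0.003,0],[-0.002,0,-0.009,0],[-0.006,0,-0.017,0],[-0.012,0,-0.025,0],[-0.018,0,-0.03,0]]]}}

```text
time: 18.8
tool_pos: [425.9, 35.3, 65.1]
tcp_rot: [-1.823, 1.57, -1.816]
contact_force: [0.3, -0.3, -2.1]
grip_width: 8.9
```

Call:
{"api": "step_arm", "payload": {"targets": [[[-0.003,-0.004,0,0.3],[-0.006,-0.012,0,1],[-0.008,-0.024,0,2],[-0.008,-0.036,0.001,3],[-0.008,-0.048,0.002,4]]]}}

```text
time: 19.22
tool_pos: [428.9, -13.9, 73.7]
tcp_rot: [-0.83, 1.569, -0.894]
contact_force: [-0.4, 0.1, -2.6]
grip_width: 9.0
```

```bash
python3 - <<'E'
from h import *
rel(473,-199,65,81.6)
E
```

```text
tcp [428.9 -13.9  73.7] toolx [ 0.001 -0.001 -1.   ] heading y 86.33 | shift [ 0.0091 -0.1819  0.0559] turn 4.73 | t 19.22 F [-0.4  0.1 -2.6] w 9.0
```

Call:
{"api": "step_arm", "payload": {"targets": [[[0,-0.016,0.005,0.5],[0,-0.033,0.01,1],[0,-0.05,0.015,2],[0,-0.067,0.02,3],[0,-0.082,0.025,4]]]}}

```text
time: 19.63
tool_pos: [449.0, -99.3, 74.2]
tcp_rot: [-0.668, 1.568, -0.804]
contact_force: [0.1, -0.2, -2.9]
grip_width: 9.2
```

Call:
{"api": "step_arm", "payload": {"targets": [[[0,-0.018,0.005,0.2],[0,-0.036,0.01,0.4],[0,-0.054,0.015,0.5],[0,-0.068,0.02,0.6],[0,-0.076,0.025,0.7]]]}}

```text
time: 20.05
tool_pos: [463.7, -180.2, 74.6]
tcp_rot: [-0.674, 1.567, -0.824]
contact_force: [0.2, -0.4, -2.3]
grip_width: 8.6
```

```bash
python3 - <<'E'
from h import *
rel(473,-199,45,81.6)
b,W,_=cap("side"); save("t50",cv2.resize(b[150:270,170:330],(800,600),interpolation=cv2.INTER_CUBIC))
E
```

```text
tcp [ 463.7 -180.2   74.6] toolx [ 0.003 -0.003 -1.   ] heading y 81.4 | shift [ 0.0297 -0.0171  0.0119] turn -0.2 | t 20.05 F [ 0.2 -0.4 -2.3] w 8.6
```

View pics/t50.png

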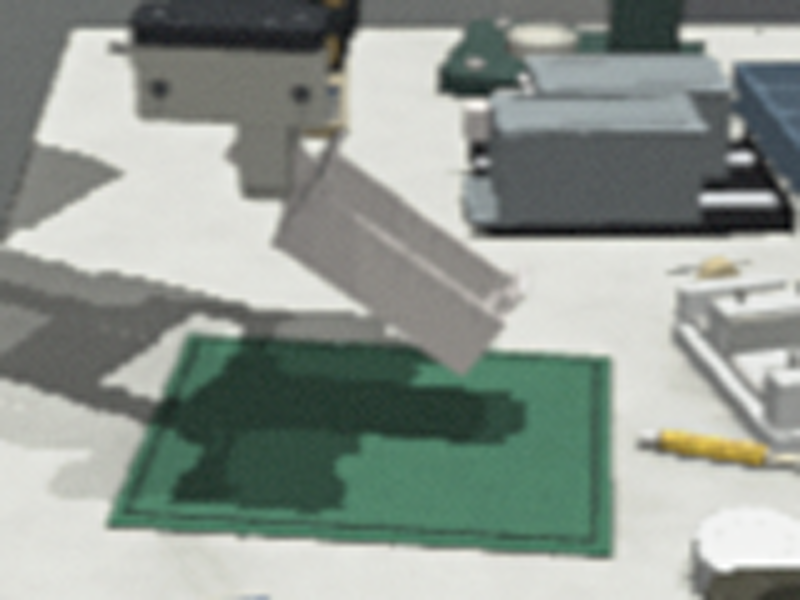

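The drawer hangs tilted about 36° over the mat, with its back corner at (465,372), and the rack is undisturbed. Moving to the touch-down point and lowering slowly.

Call:
{"api": "step_arm", "payload": {"targets": [[[0.003,-0.006,0.004,0],[0.01,-0.013,0.009,0],[0.017,-0.017,0.012,0],[0.023,-0.017,0.012,0],[0.027,-0.017,0.012,0]]]}}

```text
time: 20.52
tool_pos: [473.6, -199.2, 46.4]
tcp_rot: [-0.743, 1.568, -0.893]
contact_force: [-0.3, -0.1, -2.4]
grip_width: 8.7
```

Call:
{"api": "step_arm", "payload": {"targets": [[[0.001,0,0,0],[0.003,0,0,0],[0.005,0,0,0],[0.007,0,0,0],[0.008,0,0,0]]]}}

```text
time: 20.93
tool_pos: [473.4, -199.1, 38.7]
tcp_rot: [-0.81, 1.568, -0.961]
contact_force: [-5.7, 1.2, 8.2]
grip_width: 9.0
```

```bash
python3 - <<'E'
from h import *
rel(435.3,-193.4,-29,81.6)
E
```

```text
tcp [ 473.4 -199.1   38.7] toolx [ 0.002 -0.003 -1.   ] heading y 81.4 | shift [ 0.0676  0.     -0.0387] turn -0.2 | t 20.93 F [-5.7  1.2  8.2] w 9.0
```

Back edge touched down (about 10 N as the pads resist turning). Now the arc about the back edge to lay it level.

Call:
{"api": "step_arm", "payload": {"targets": [[[0.001,0,-0.002,0],[0.003,0,-0.004,0],[0.005,0,-0.006,0],[0.007,0,-0.008,0],[0.009,0,-0.01,0]]]}}

```text
time: 21.35
tool_pos: [463.9, -197.8, 29.7]
tcp_rot: [-0.651, 1.566, -0.801]
contact_force: [2.1, 0.1, 1.8]
grip_width: 9.0
```

```bash
python3 - <<'E'
from h import *
rel(435.3,-193.4,-29,81.6)
E
```

```text
tcp [ 463.9 -197.8   29.7] toolx [ 0.003 -0.003 -1.   ] heading y 81.4 | shift [ 0.0586  0.0003 -0.0292] turn -0.2 | t 21.35 F [2.1 0.1 1.8] w 9.0
```

Call:
{"api": "step_arm", "payload": {"targets": [[[0.003,0,-0.0025,0],[0.007,0,-0.005,0],[0.011,0,-0.008,0],[0.0145,0,-0.0105,0],[0.018,0,-0.013,0]]]}}

```text
time: 21.77
tool_pos: [450.8, -195.9, 11.2]
tcp_rot: [-0.65, 1.566, -0.801]
contact_force: [0.9, 0.7, 1.0]
grip_width: 8.6
```

Call:
{"api": "step_arm", "payload": {"targets": [[[0.004,0,-0.0022,0],[0.008,0,-0.0043,0],[0.012,0,-0.0063,0],[0.016,0,-0.0082,0],[0.019,0,-0.0095,0]]]}}

```text
time: 22.18
tool_pos: [441.5, -194.6, -8.3]
tcp_rot: [-0.625, 1.566, -0.775]
contact_force: [1.5, 0.8, 1.6]
grip_width: 8.8
```

```bash
python3 - <<'E'
from h import *
rel(435.3,-193.4,-29,81.6)
b,W,_=cap("side"); z=W[...,2]
k=(W[...,1]>-270)&(W[...,1]<-150)&(W[...,0]>440)&(W[...,0]<575)&(z>8); q=W[k]
for lo in range(445,575,12):
    s=q[(q[:,0]>=lo)&(q[:,0]<lo+12)&(q[:,1]<-215)]
    print(lo,len(s), np.percentile(s[:,2],[0,50,100]).round(1) if len(s) else "")
E
```

```text
tcp [ 441.5 -194.6   -8.3] toolx [ 0.003 -0.003 -1.   ] heading y 81.39 | shift [ 0.0206  0.0003 -0.0064] turn -0.21 | t 22.18 F [1.5 0.8 1.6] w 8.8
445 891 [ 22.5 265.2 383.3]
457 791 [ 18.2 255.6 379.8]
469 277 [ 17.1 235.7 367.9]
481 84 [14.9 32.7 49.4]
493 84 [12.1 30.2 47.3]
505 67 [10.6 29.  45.3]
517 83 [ 9.2 26.3 44.2]
529 67 [ 8.1 24.4 41. ]
541 78 [ 8.1 23.6 39.5]
553 53 [ 9.7 34.1 50. ]
565 0
```

About 10° left, as planned. Lowering most of the rest, then feeling for the mat.

Call:
{"api": "step_arm", "payload": {"targets": [[[0.004,0,-0.0018,0],[0.008,0,-0.0032,0],[0.012,0,-0.0044,0],[0.015,0,-0.0053,0],[0.017,0,-0.0058,0]]]}}

```text
time: 22.65
tool_pos: [435.2, -193.5, -26.2]
tcp_rot: [-0.701, 1.567, -0.852]
contact_force: [1.7, -0.4, 1.4]
grip_width: 8.7
```

Call:
{"api": "step_arm", "payload": {"targets": [[[0.0007,0,-0.0002,0],[0.0014,0,-0.0003,0],[0.002,0,-0.0005,0],[0.0025,0,-0.0006,0],[0.003,0,-0.0006,0]]]}}

```text
time: 23.07
tool_pos: [434.7, -193.5, -28.4]
tcp_rot: [-0.678, 1.567, -0.828]
contact_force: [-2.4, 1.4, 17.2]
grip_width: 8.9
```

```bash
python3 - <<'E'
from h import *
rel(435.3,-193.4,-29,81.6)
b,W,_=cap("side"); z=W[...,2]
k=(W[...,1]>-270)&(W[...,1]<-215)&(W[...,0]>480)&(W[...,0]<575)&(z>6); q=W[k]
for lo in range(480,575,12):
    s=q[(q[:,0]>=lo)&(q[:,0]<lo+12)]
    print(lo,len(s), np.percentile(s[:,2],[0,50,100]).round(1) if len(s) else "")
E
```

```text
tcp [ 434.7 -193.5  -28.4] toolx [ 0.003 -0.003 -1.   ] heading y 81.38 | shift [0.0006 0.0002 0.0006] turn -0.22 | t 23.07 F [-2.4  1.4 17.2] w 8.9
480 77 [ 6.2 22.3 36.6]
492 65 [ 6.1 23.1 37.4]
504 76 [ 6.  19.8 38. ]
516 65 [ 6.1 22.5 37. ]
528 78 [ 6.8 22.4 36.9]
540 73 [ 6.5 24.3 41.6]
552 37 [ 6.6 34.6 50.2]
564 0
```

Level on the mat: the wall top is at z 36–37 all along (36 expected). I relieve the 17 N press, then open.

Call:
{"api": "step_arm", "payload": {"targets": [[[-0.0005,0,0,0],[-0.001,0,0,0],[-0.001,0,0,0],[-0.001,0,0,0],[-0.001,0,0,0]]]}}

```text
time: 23.53
tool_pos: [434.0, -193.1, -27.7]
tcp_rot: [-0.904, 1.568, -1.055]
contact_force: [-1.5, -0.4, -0.4]
grip_width: 8.4
```

Call:
{"api": "step_arm", "payload": {"targets": [[[0,0,0,0],[0,0,0,0],[0,0,0,0],[0,0,0,0],[0,0,0,0]]], "jaw": 0.5}}

```text
time: 23.95
tool_pos: [434.0, -193.2, -27.7]
tcp_rot: [-0.903, 1.568, -1.053]
contact_force: [0.9, 0.2, 0.0]
grip_width: 37.6
```

Call:
{"api": "step_arm", "payload": {"targets": [[[0,0,0,0],[0,0,0,0],[0,0,0,0],[0,0,0,0],[0,0,0,0]]]}}

```text
time: 24.37
tool_pos: [434.1, -193.2, -27.7]
tcp_rot: [-0.888, 1.568, -1.038]
contact_force: [0.8, 0.1, 0.2]
grip_width: 45.9
```

Call:
{"api": "step_arm", "payload": {"targets": [[[-0.01,0,0,0],[-0.025,0,0,0],[-0.045,0,0,0],[-0.07,0,-0.005,0],[-0.1,0,-0.01,0]]]}}

```text
time: 24.78
tool_pos: [423.2, -190.9, 73.1]
tcp_rot: [-1.797, 1.57, -1.947]
contact_force: [-0.1, -0.3, 0.7]
grip_width: 45.7
```

Call:
{"api": "step_arm", "payload": {"targets": [[[-0.03,0,-0.015,0],[-0.06,0,-0.03,0],[-0.09,0,-0.045,0],[-0.11,0,-0.055,0],[-0.12,0,-0.06,0]]]}}

```text
time: 25.2
tool_pos: [363.7, -182.1, 196.7]
tcp_rot: [-0.725, 1.565, -0.876]
contact_force: [0.5, 0.6, 0.2]
grip_width: 46.0
```

```bash
python3 - <<'E'
from h import *
rel(435.3,-193.4,-29,81.6)
a,W,_=cap("scene"); b,Wb,_=cap("side"); w,Ww,_=cap("wrist")
for n,X in(("scene",W),("side",Wb),("wrist",Ww)):
    z=X[...,2]; k=(X[...,1]>-260)&(X[...,1]<-150)&(X[...,0]>450)&(X[...,0]<580)&(z>24)&(z<56); q=X[k]
    if len(q)>10:
        r=cv2.minAreaRect(q[:,:2].astype(np.float32)); print(n,len(q),r,np.percentile(q[:,2],[50,99]).round(1))
s=np.load("s0.npz")
for n,(u,v) in dict(bottle=(171,182),loupe=(139,195),tin=(382,217)).items(): print(n,W[v,u].round(),s["W"][v,u].round())
o=np.hstack([cv2.resize(a[150:300,120:400],(480,257),interpolation=cv2.INTER_CUBIC),np.zeros((257,320,3),np.uint8)])
o[:, 480:]=cv2.resize(b[170:270,190:314],(320,257),interpolation=cv2.INTER_CUBIC)
save("end",np.vstack([o,np.pad(cv2.resize(w,(450,338)),((0,0),(0,350),(0,0)))]))
E
```

```text
tcp [ 363.7 -182.1  196.7] toolx [ 0.003 -0.004 -1.   ] heading y 81.39 | shift [0.226  0.0003 0.0716] turn -0.21 | t 25.2 F [0.5 0.6 0.2] w 46.0
scene 584 ((504.23602294921875, -204.62631225585938), (55.08497619628906, 108.84493255615234), 82.4189453125) [34.4 48.4]
side 583 ((503.71185302734375, -204.73770141601562), (56.091365814208984, 108.65518951416016), 81.29707336425781) [32.  48.9]
wrist 901 ((503.58172607421875, -204.45755004882812), (55.6247673034668, 109.6183853149414), 80.98627471923828) [36.6 49.6]
bottle [481. 154.  46.] [483. 157.  43.]
loupe [419. 206.  25.] [421. 208.  24.]
tin [ 649. -322.   19.] [ 647. -322.   20.]
```

View pics/end.png

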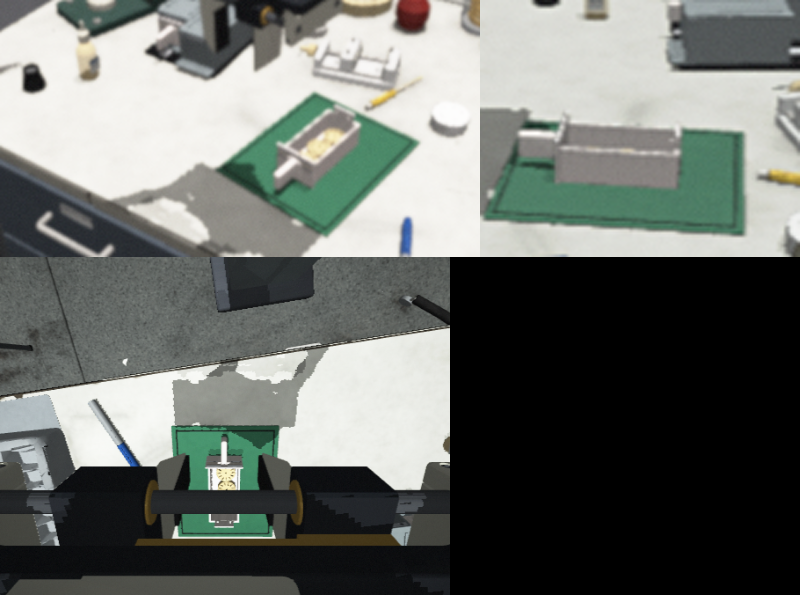

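The end picture shows the drawer level and centred on the mat at (315,150), with the bottle, loupe and tin in place. I zoom in to count the dials.

```bash
python3 - <<'E'
from h import *
a,W,_=cap("scene"); w,Ww,_=cap("wrist"); b,Wb,_=cap("side")
o=np.hstack([cv2.resize(a[205:260,275:335],(400,367),interpolation=cv2.INTER_CUBIC),cv2.resize(w[220:312,220:290],(279,367),interpolation=cv2.INTER_CUBIC)])
save("dials",o)
for n,I,X in(("scene",a,W),("wrist",w,Ww)):
    J=I.astype(int); m=((J[...,0]-J[...,2]>35)&(J[...,0]>90)&(X[...,1]>-240)&(X[...,1]<-165)&(X[...,0]>450)&(X[...,0]<565)&(X[...,2]>4)&(X[...,2]<60)).astype(np.uint8)
    k,l,st,c=cv2.connectedComponentsWithStats(m)
    for i in range(1,k):
        if st[i,4]>8: q=X[l==i]; print(n,st[i,4],q.mean(0).round(),np.ptp(q,0).round(),"z med",np.median(q[:,2]).round(1))
E
```

```text
scene 210 [ 520. -203.   14.] [73. 34. 13.] z med 14.0
wrist 395 [ 490. -199.   14.] [39. 31.  8.] z med 14.1
```

View pics/dials.png

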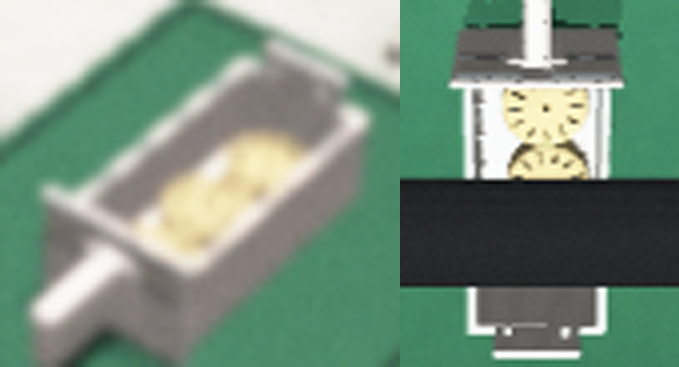

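Gold at dial height (z 14) runs from about x 470 to 556. The scene view alone shows 73 mm of it, more than two 31 mm discs can cover, so all three dials lie flat in the tray. Handing in.

```bash
python3 -c "
from h import *
print(bot.close_job())"
```

```text
the job is handed in; nothing more can be done
None
```

The drawer is out of the rack and standing level on the green mat with its dials. I handed the job in at about 25 s of the 53 s allowed; it reported no verdict.

**What I did:** I pinched the fin and drew the drawer about 90 mm until the tab met the lip. I then tipped the front up to about 36°, passed the tab under the lip with no load, and laid the drawer down on the mat back edge first.

**Last checks**
- **Position:** tray centre is about (508, −205) against the mat's (509.5, −204.5). The yaw matches the mat's, about −8.5°.
- **Level:** the walls read z 36–37 along their length, where 36 is expected.
- **Other things:** the bottle, loupe and tin read the same as at the start, within 3 mm.
- **Dials:** I inferred all three, because I never saw them separately in one view. The wrist view showed two. The gold at dial height spans about 86 mm, more than two discs can cover.

**What went wrong or disagreed**
- **Missed grasp:** the real finger ends sit about 37 mm above the reported TCP. My first close went over the fin without touching it; I corrected for the offset after that.
- **Tab on the lip:** the pads' friction kept the drawer's back off the shell floor, so the tab met the lip twice on the way out, at about 8–10 N. That is under the 15 N limit. I backed off each time, then lowered the drawer.
- **Contact at set-down:** the wrist force peaked at about 17 N when the drawer came level on the mat. I eased it off before opening the jaws.

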